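# Flip the carved biscuit mould onto the carving rest

## Robot

A 6-joint arm with a two-finger parallel gripper is mounted at the origin on the work surface. World frame = base frame: x ahead of the robot, y to its left, z up, the work surface at z = 0. Lengths are in m, angles in rad, forces in N, time in s.
With the tool pointing down it reaches from about 0.225 to 0.875 m from the base axis. Payload 3.4 kg.
Tool frame: the origin (TCP) lies between the finger pads; the fingertips stand 8 mm ahead of it and the grasp point (between the pads) lies 11 mm behind it; z points along the fingers, y is the line along which they close (so a half turn about z gives the same grasp; the last joint's range is limited). The gripper opens to 85 mm and grips with 20 to 120 N. Pads are 22 mm wide; open, the fingers measure 114 mm over their backs; the gripper's body (76 mm by 85 mm) begins 54 mm behind the grasp point. The pads swing forward as they close: fully open they stand 13 mm farther back than shut.
Start: joints at [-1.29, 0.276, 1.505, -0, 1.361, -0.121], TCP at [0.225, -0.529, 0.239] pointing down, gripper open.
Joint ranges: [-2.89, 2.89], [-0.75, 2.08], [0.22, 2.7], [-1.18, 4.32], [0.11, 2.71], [-2.7, 2.7]. Speed limits (rad/s): [2.57, 2.57, 3.14, 3.14, 3.14, 3.14].

## Interface

Orientations are given as a unit quaternion [w, x, y, z].
In Python, from rig import manip, optics, finder gives the robot as it stands.
- The arm moves only by the tool servo_tool, never from a script. Its argument "increments" is a list of rows, each a list of 7 numbers: the shift along the tool's x, y, z in cm, then the turn, a rotation vector about the tool's x, y, z in degrees, then the closure, from -1 (fully open) to 1 (shut). In form: [[x, y, z, rx, ry, rz, gripper], ...]. A call has exactly 5 rows; each row shifts and turns the commanded pose from where the row before left it, along the tool's axes as they then stand; what a row does not reach is not made up. A row lasts 1/10 s, in which the tool goes at most 50 mm and 8.59 degrees, less where a joint would pass 70% of its speed; a pose out of reach is approached as far as the arm can. A call is refused whole if a number of a shift passes 5 or a number of a turn 8.59, either way. A call with a gripper value outside its range is refused whole. The fingers move at their own pace and stop on an object; "squeeze" is the grip in N (left out, the last holds). Time passes only in rows, so rows that do not move let the fingers close, or fill a call up. It gives the time, the measured TCP pose, the force, the opening and the grip force at its end, in the units of the state.
- manip.get_state(): the state, without advancing time (a new reading comes with each control period).
- optics.get_image(name): name is "scene" or "top"; returns the picture (480x640x3 uint8, red, green, blue); there is no depth.
- optics.get_calibration(name): a dict with "fov_y" (degrees; the focal length in pixels is half the picture's height over the tangent of half this angle, whatever the lens; pixels are square), "cx", "cy" (the principal point, pixels), "world_to_cam" (4x4, takes a point from world to camera coordinates). Camera axes: x right, y down, z forward; pixel columns grow to the right and rows downward; lengths in m; the calibration is good to about 2 mm. A picture is of the moment at which its call begins. get_calibration takes no time and is no camera call.
- manip.sign_off(): hands the job in; it is judged then, once.
Trained networks look in the newest picture that a camera, given by its name, has taken for a name from the list of things; names that differ only in an ending like _2 or _b are one class to them, and where a whole thing is asked for, a point or a joint stands for the part that bears it (a point fixed in the world has none). Each returns a list of dicts, best first, with "p" (0 to 1); they miss things now and then, are a little off and sometimes report something else, mostly with a low value. They report only what shows in the picture. A call takes as long as a camera call. They do not tell look-alikes from the thing itself.
- finder.silhouettes(label, camera): "region" (480x640 bool, what is visible of it) and "box" ([centre column, centre row, width, height] in pixels, round what is visible of it).
- finder.tip_of(label, camera): "at" ([column, row] in pixels: a listed point, or the origin of a listed thing).
The state is a dict: "clock": time; "qpos": joint angles; "qd": joint speeds; "effort": joint torques, N m; "position": TCP position; "ee_rot": TCP orientation; "contact_force": force on the tool from outside, world axes, zero at the start; "moment": the same for the moment, N m; "width": finger opening in m; "gripper_force": force on a finger pad.
Only numpy, scipy, OpenCV 4.12 (cv2) and the standard library are available. Lean on these libraries where they do the work, as an engineer would, in place of code of your own. Each camera call takes 0.05 s, during which the arm holds its last target. There are 200 camera calls.

## Task

The wooden biscuit mould lies on the bench with its carved hollows facing down. Turn it over and stand it on the sloped carving rest, lengthwise up the slope in the middle of the board, its lower end down on the ledge and its plain back flat against the board, so that the hollows face out to the carver. Set it down gently without letting it fall, let go, and leave the can, the bottle and the sharpening stone where they are.

Things in the scene. Friction and masses are not known exactly. Their poses are not given: they have to be found in the camera images.
- mould: flat board of light wood, 140 x 60 x 18 mm, about 0.1 kg, loose. x runs along its length, y across its width, z from the hollow face to the plain face. The origin is the centre of the hollow face; the plain face is at z = +18 mm. At the start it lies flat on the bench, hollows down (its z up).
- mould_hollow_face (a point): centre of the mould's hollow face, level with its rims. Three hollows 8 mm deep (a 28 mm square, a 26 mm round, a 28 x 18 mm oblong) lie along the face's centre line at the mould's x = -40, 0 and +40 mm; the rest of both faces is flat.
- mould_plain_face (a point): the centre of the mould's plain face, 18 mm from the other
- board: sloped board of the carving rest, 48 degrees to the bench. Origin: middle of the corner where its upper surface meets the ledge, 30 mm above the bench. x level along the ledge, y up the slope, z square out. Board: x -22 to 22, y 0 to 95, z -12 to 0 mm, so the mould is wider and stands 45 mm past its top. Ledge: straight bar, x -35 to 35, y -12 to 0, z up to +22 mm; no side stops.
- rest: the whole carving rest, dark wood, clamped to the bench. Origin on the bench right below the board's origin; z up, the slope faces its -y. Base plate: x -55 to 55, y -35 to 115 mm, 12 mm thick. A prop 40 mm wide stands under the board, y 49 to 67 mm, 74 mm tall; nothing rises beyond the board's upper end.
- can: drink can, 66 mm across, 115 mm tall, a bystander; origin at the centre of its underside
- bottle: pale bottle, 68 mm across, 170 mm tall, a bystander; origin at the centre of its underside
- stone: grey sharpening stone, 50 x 110 x 25 mm, a bystander; origin at the centre of its underside
Things that resemble listed ones, but are neither listed nor needed, are in the scene too. What is meant by the mould is not purple, and is the smaller of those in its own colour. Of the things that look like the rest, take the one that is farthest to the robot's left at the start.

How it is judged:
At the end, for the whole second after the job is handed in: The mould rests on the carving rest, released and still: plain face against the board (within 4 mm and 3.4 degrees), hollows facing out, its length up the slope within 8 degrees (either end up), lower end on the ledge (centre 66 to 76 mm up from it), and within 15 mm of the board's centre line (z of mould_plain_face in the frame of board between -0.003 and 0.004 m and z of mould_hollow_face in the frame of board above 0.014 m and angle between the z axis of mould and the z axis of board, either way round below 0.06 rad and angle between the x axis of mould and the y axis of board, either way round below 0.14 rad and x of mould_plain_face in the frame of board between -0.015 and 0.015 m and y of mould_plain_face in the frame of board between 0.066 and 0.076 m and linear speed of mould below 0.02 m/s and angular speed of mould below 0.1 rad/s); the robot touches nothing.
It fails at once if the can was pushed more than 30 mm or tipped over (distance of can from where it was at the start of the episode above 0.03 m or angle between can's own z axis and vertical above 0.5 rad).
It fails at once if the bottle was pushed more than 30 mm or tipped over (distance of bottle from where it was at the start of the episode above 0.03 m or angle between bottle's own z axis and vertical above 0.5 rad).
It fails at once if the sharpening stone was pushed more than 30 mm (distance of stone from where it was at the start of the episode above 0.03 m).
It fails at once if the mould was dropped or thrown (faster than 0.7 m/s while out of the fingers) (linear speed of mould above 0.7 m/s and contact force between the fingers and mould below 0.1 N).
It also fails if it takes over 58 s, if anything falls off the work surface, if the arm or the gripper's body presses on something with over 40 N, if the wrist force passes 120 N, or if a joint passes its speed limit or range.

## Working session

There is one attempt and no reset: what is moved stays moved. The work goes in short steps, Python scripts to look and compute and a tool call to move; the robot and the scene stay as the last step left them, time stands still between calls to the robot, and variables do not carry over. Pictures are saved under pics/ and viewed, at most 10 in all, crops included, and the job is handed in when it is done.

Besides the shell and the picture viewer there is one more tool, called after "Call:" as name([rows], argument=value, ...), one row to a line, values as JSON. servo_tool: Moves the arm, as the interface text tells. Its arguments: {"type":"object","properties":{"increments":{"type":"array","items":{"type":"array","items":{"type":"number"}}},"squeeze":{"type":"number"}},"required":["increments"]}

```bash
mkdir -p pics; python3 - <<'E'
from rig import manip, optics, finder
import cv2,json
for c in ("scene","top"):
    im=optics.get_image(c); cv2.imwrite(f"pics/{c}0.png",im[:,:,::-1])
    k=optics.get_calibration(c); print(c,k)
    for l in ("mould","rest","can","bottle","stone"):
        print(l,[(round(d["p"],2),[int(v) for v in d["box"]]) for d in finder.silhouettes(l,c)])
s=manip.get_state(); print(s)
E
```

```text
scene {'fov_y': 42.074486362329424, 'cx': 327.9277384139118, 'cy': 238.54843740711226, 'world_to_cam': array([[-0.09908625,  0.99506076, -0.00599945,  0.07416263],
       [ 0.84750379,  0.08123026, -0.52453691, -0.4278815 ],
       [-0.52145876, -0.05705895, -0.85136657,  1.77190409],
       [ 0.        ,  0.        ,  0.        ,  1.        ]])}
mould [(0.96, [248, 239, 58, 54]), (0.71, [244, 314, 50, 60]), (0.63, [243, 170, 50, 71]), (0.41, [180, 288, 39, 56])]
rest [(0.77, [330, 196, 71, 49]), (0.51, [179, 289, 42, 59])]
can [(0.97, [475, 314, 44, 44])]
bottle [(0.6, [180, 289, 39, 56]), (0.59, [475, 313, 45, 48])]
stone [(0.92, [344, 325, 47, 27])]
top {'fov_y': 55.59751749252053, 'cx': 316.9305948073954, 'cy': 239.3610475244373, 'world_to_cam': array([[-0.01100828, -0.99993676, -0.00229898,  0.02410642],
       [-0.99620522,  0.01116565, -0.08631621,  0.54613106],
       [ 0.08633642,  0.00134006, -0.99626514,  1.09477388],
       [ 0.        ,  0.        ,  0.        ,  1.        ]])}
mould [(0.82, [399, 167, 56, 55]), (0.68, [409, 245, 50, 58]), (0.57, [430, 329, 39, 81])]
res
[... 181 characters left out ...]
48, 22])]
{'clock': 0.6, 'qpos': array([-1.28999559e+00,  2.75926054e-01,  1.50488501e+00, -3.31647960e-05,
        1.36071770e+00, -1.21029932e-01]), 'qd': array([ 0.00014631, -0.00141322,  0.00091558,  0.00078186, -0.00070578,
       -0.0011137 ]), 'effort': array([ 1.66099253e-04, -4.16385126e+01, -2.45986533e+01, -5.03089223e-05,
        4.24534010e-04,  4.57381631e-06]), 'position': array([ 0.22486284, -0.52924611,  0.23931912]), 'ee_rot': array([ 3.31354954e-05,  9.79883627e-01,  1.99569725e-01, -1.36171356e-05]), 'contact_force': array([-0.07657578, -0.37090306,  0.11304561]), 'moment': array([-0.04633296, -0.0509112 , -0.02760592]), 'gripper_force': 0.0, 'width': 0.08592220575106721}
```

View pics/top0.png

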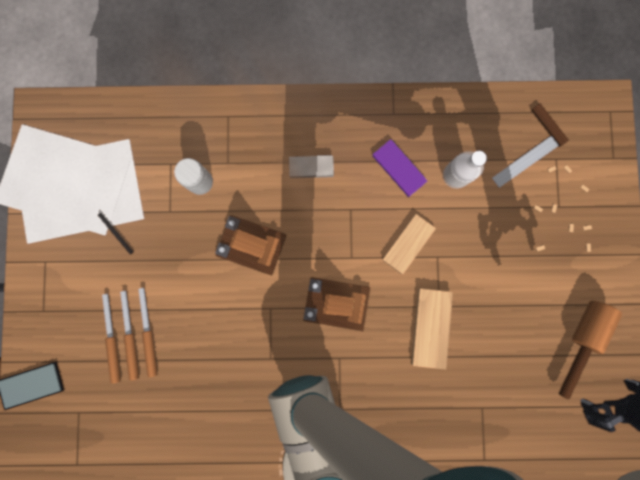

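View pics/scene0.png

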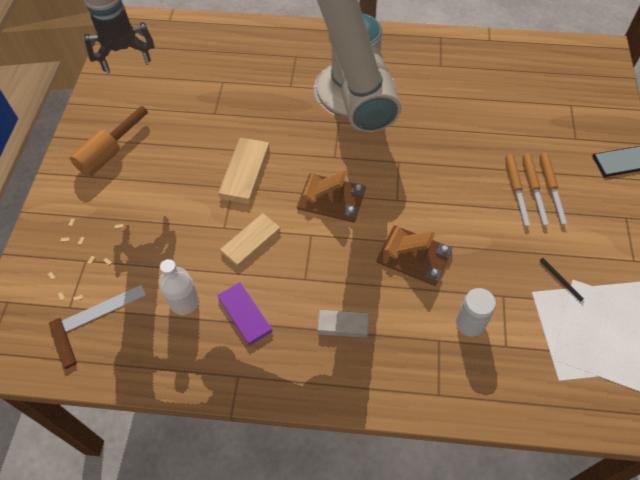

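Moulds in the top view: purple (399,167) is ruled out by colour. The light wood ones are at (432,329), large, and (409,243), small, so the small one fits. Rests are at (250,245) and (336,303). The one at (250,245) is farther to the robot's left (image left = +y), so it fits. I'll confirm both in one crop.

```bash
python3 - <<'E'
import cv2,numpy as np
t=cv2.imread("pics/top0.png");s=cv2.imread("pics/scene0.png")
f=lambda im,c,r,w=80,h=60:cv2.resize(im[r-h//2:r+h//2,c-w//2:c+w//2],(400,300),interpolation=cv2.INTER_CUBIC)
cv2.imwrite("pics/crop0.png",np.vstack([np.hstack([f(t,250,245),f(t,409,243)]),np.hstack([f(s,415,253),f(s,250,240)])]))
E
```

```text
(no output)
```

View pics/crop0.png

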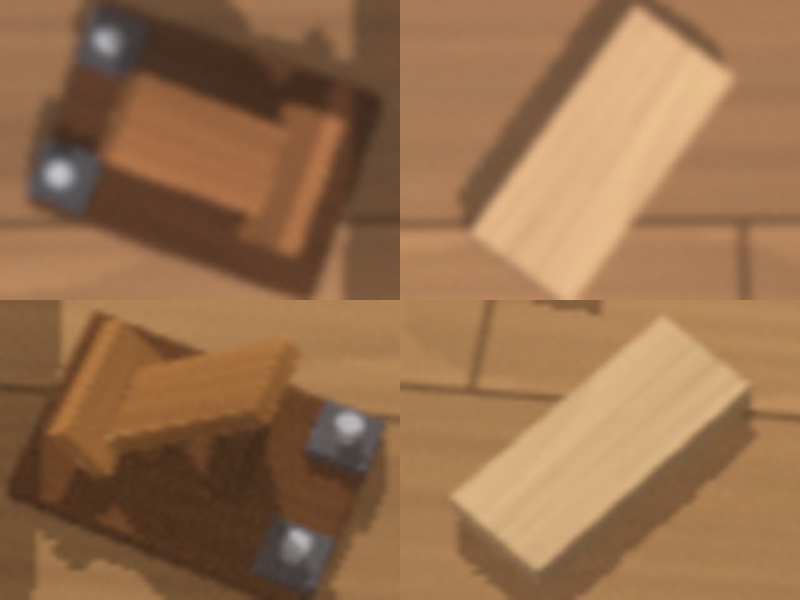

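```bash
cat > h.py <<'E'
import numpy as np
from scipy.optimize import least_squares
from scipy.spatial.transform import Rotation as R
from rig import manip, optics, finder
def proj(c,P):
    k=optics.get_calibration(c);q=np.atleast_2d(P)@k["world_to_cam"][:3,:3].T+k["world_to_cam"][:3,3]
    f=240/np.tan(np.radians(k["fov_y"]/2));return np.c_[k["cx"]+f*q[:,0]/q[:,2],k["cy"]+f*q[:,1]/q[:,2]]
def fit(obs,x0): # obs: list (cam, pts local, pix); unknown x,y,yaw (local z up, origin on bench)
    def res(v):
        M=R.from_euler("z",v[2]).as_matrix()
        return np.concatenate([(proj(c,np.array(p)@M.T+[v[0],v[1],0])-u).ravel() for c,p,u in obs])
    s=least_squares(res,x0,loss="soft_l1",x_scale=[.01,.01,.05]);return s.x,res(s.x).reshape(-1,2)
B=np.radians(48)
def b2r(p): x,y,z=p;return [x,y*np.cos(B)-z*np.sin(B),.03+y*np.sin(B)+z*np.cos(B)]
E
python3 - <<'E'
from h import *
cr=lambda o,P:(np.array(P)+.5)/5-.5+np.array(o)
m=np.array([[70,30],[70,-30],[-70,-30],[-70,30]])/1000
m=np.c_[m,np.full(4,.018)]
# local x toward image-up-right in top (world +x,-y); local y to its left
ot=("top",m,cr((369,213),[[237,5],[335,75],[165,300],[70,230]]))
# scene: +x world is down, +y right
os=("scene",m,cr((210,210),[[140,273],[50,197],[265,15],[350,85]]))
for o in ([ot],[os],[ot,os]):
    v,r=fit(o,[.55,-.2,-.6]);print("mould",v.round(4),np.degrees(v[2]).round(1),r.round(1).tolist())
b=lambda L:np.array([b2r(np.array(p)/1000) for p in L])
base=np.array([[55,-35,12],[-55,-35,12]])/1000
rt=("top",np.r_[b([(22,95,0),(-22,95,0),(35,-12,22),(-35,-12,22)]),base],cr((210,215),[[140,72],[105,160],[348,118],[297,255],[380,97],[320,297]]))
rs=("scene",np.r_[b([(22,95,0),(-22,95,0),(35,-12,22),(-35,-12,22)]),base],cr((375,223),[[268,108],[298,40],[52,130],[105,15],[12,193],[95,12]]))
for o in ([rt],[rs],[rt,rs]):
    v,r=fit(o,[.55,.1,.2]);print("rest",v.round(4),np.degrees(v[2]).round(1),r.round(1).tolist())
for c in("top","scene"):
    for l in("board","mould","can","bottle","stone"): print(c,l,[(round(d["p"],2),np.round(d["at"]).tolist()) for d in finder.tip_of(l,c)][:3])
    print(proj(c,[v[0],v[1],.03]))
E
```

```text
mould [ 0.5353 -0.209  -0.6607] -37.9 [[-0.1, -0.3], [-0.1, 0.2], [0.4, 0.4], [-0.3, -0.4]]
mould [ 0.5336 -0.2079 -0.6428] -36.8 [[-0.3, -0.2], [0.3, 0.1], [-0.2, 0.1], [0.2, -0.0]]
mould [ 0.5345 -0.2084 -0.6531] -37.4 [[-0.5, -0.0], [-0.4, 0.4], [0.4, 0.8], [-0.4, 0.2], [-0.8, 0.0], [-0.0, 0.1], [-0.2, 0.5], [0.0, 0.5]]
rest [ 0.5243  0.1459 -0.3318] -19.0 [[0.3, -0.1], [0.9, 0.5], [-0.7, -0.1], [0.1, -0.1], [0.3, -1.3], [-2.0, 0.8]]
rest [ 0.5224  0.1486 -0.3149] -18.0 [[-1.3, 0.2], [-0.9, -1.6], [0.5, 1.7], [0.4, 1.4], [0.4, -0.6], [0.4, -0.5]]
rest [ 0.5237  0.1472 -0.3284] -18.8 [[-0.3, 0.3], [0.4, 0.8], [-1.3, 0.1], [-0.3, 0.1], [-0.2, -1.1], [-2.4, 1.0], [-2.2, 0.9], [-1.5, -0.8], [-0.3, 1.9], [0.1, 1.8], [-0.4, -0.4], [0.1, -0.2]]
top board [(0.74, [266.0, 249.0]), (0.66, [352.0, 308.0])]
top mould [(0.92, [397.0, 170.0]), (0.81, [407.0, 244.0]), (0.8, [434.0, 327.0])]
top can [(0.85, [198.0, 182.0])]
top bottle [(0.66, [450.0, 173.0])]
top stone [(0.76, [312.0, 168.0])]
[[264.05614535 248.99346839]]
scene board [(0.81, [318.0, 188.0]), (0.7, [398.0, 244.0])]
scene mould [(0.75, [250.0, 241.0]), (0.69, [245.0, 315.0]), (0.65, [245.0, 172.0])]
scene can [(0.58, [467.0, 323.0]), (0.22, [396.0, 243.0])]
scene bottle [(0.81, [184.0, 302.0])]
scene stone [(0.63, [343.0, 326.0])]
[[399.75152707 243.72970298]]
```

Call:
servo_tool([
  [4,-1.7,-0.5,0,0,4,-1],
  [4,-1.7,-0.5,0,0,4,-1],
  [4,-1.7,-0.5,0,0,4,-1],
  [4,-1.7,-0.5,0,0,4,-1],
  [4,-1.7,-0.5,0,0,4,-1],
], squeeze=40)

```text
clock: 1.6
position: [0.3962, -0.3946, 0.2648]
ee_rot: [0.0, 1.0, 0.025, 0.0]
contact_force: [0.8, 0.1, 0.4]
width: 0.0848
gripper_force: 0.0
```

```bash
cat >> h.py <<'E'
import pickle,os
def log():
    s=manip.get_state(); L=pickle.load(open("log.p","rb")) if os.path.exists("log.p") else []
    L.append((s["qpos"],s["position"],s["ee_rot"])); pickle.dump(L,open("log.p","wb")); return s
E
python3 - <<'E'
from h import *
s=log();print(s["clock"],s["qpos"].round(3),s["position"].round(3),s["ee_rot"].round(3))
def ray(c,u,z):
    g=least_squares(lambda p:(proj(c,[p[0],p[1],z])-u).ravel(),[.6,0]).x;return g.round(3)
print("can",ray("top",[198,182],0),ray("scene",[467,323],0),"bottle",ray("top",[450,173],0),ray("scene",[184,302],0),"stone",ray("top",[312,168],0),ray("scene",[343,326],0))
E
```

```text
1.6 [-0.908  0.239  1.494 -0.     1.409  0.613] [ 0.396 -0.395  0.265] [0.    1.    0.025 0.   ]
can [0.698 0.318] [0.698 0.306] bottle [ 0.714 -0.322] [ 0.707 -0.334] stone [0.731 0.029] [0.731 0.032]
```

Call:
servo_tool([
  [3,-1,0,5,0,0,-1],
  [3,-1,0,5,0,0,-1],
  [3,-1,0,5,0,0,-1],
  [3,-1,0,5,0,0,-1],
  [0,0,0,0,0,0,-1],
])

```text
clock: 2.1
position: [0.5159, -0.3508, 0.2669]
ee_rot: [-0.175, 0.984, 0.027, -0.005]
contact_force: [-1.6, 0.2, -0.5]
width: 0.0853
gripper_force: 0.0
```

```bash
python3 -c "
from h import *
s=log();print(s['clock'],s['qpos'].round(3),s['position'].round(3),s['ee_rot'].round(3))"
```

```text
2.1 [-0.835  0.474  1.181  0.223  1.759  0.694] [ 0.516 -0.351  0.267] [-0.175  0.984  0.027 -0.005]
```

Call:
servo_tool([
  [0,0,0,-5,5,0,-1],
  [0,0,0,-5,5,0,-1],
  [0,0,0,-5,5,0,-1],
  [0,0,0,-5,5,0,-1],
  [0,0,0,0,0,0,-1],
])

```text
clock: 2.6
position: [0.5086, -0.3459, 0.2685]
ee_rot: [-0.004, 0.986, -0.004, 0.168]
contact_force: [-0.0, 1.0, -0.2]
width: 0.0858
gripper_force: 0.0
```

```bash
python3 -c "
from h import *
s=log();print(s['clock'],s['qpos'].round(3),s['position'].round(3),s['ee_rot'].round(3))"
```

```text
2.6 [-0.862  0.192  1.597  0.285  1.148  0.627] [ 0.509 -0.346  0.269] [-0.004  0.986 -0.004  0.168]
```

```bash
cat >> h.py <<'E'
SG=1
def chain(q):
    r=lambda a,t:R.from_euler(a,t)
    A=[r("z",q[0])]
    A.append(A[-1]*r("y",q[1]));A.append(A[-1]*r("y",q[2]));A.append(A[-1]*r("z",SG*q[3]));A.append(A[-1]*r("y",q[4]));A.append(A[-1]*r("z",q[5]+np.pi/2))
    return A
def quat(w): return R.from_quat(np.array(w)[[1,2,3,0]])
E
python3 - <<'E'
import h;from h import *
L=pickle.load(open("log.p","rb"))
L.append((np.array([-1.29,.27593,1.50488,0,1.36072,-.12103]),np.array([.22486,-.52925,.23932]),np.array([0,.97988,.19957,0])))
for sg in(1,-1):
    h.SG=sg;print(sg,[round(np.degrees((chain(q)[-1].inv()*quat(w)).magnitude()),2) for q,p,w in L])
h.SG=1 if 0 else h.SG
E
```

```text
1 [np.float64(0.0), np.float64(0.0), np.float64(0.0), np.float64(0.0)]
-1 [np.float64(0.01), np.float64(25.58), np.float64(32.62), np.float64(0.0)]
```

```bash
python3 - <<'E'
import h;from h import *
L=pickle.load(open("log.p","rb"))
L.append((np.array([-1.29,.27593,1.50488,0,1.36072,-.12103]),np.array([.22486,-.52925,.23932]),np.array([0,.97988,.19957,0])))
cols=[(0,0),(0,1),(0,2),(1,2),(2,0),(2,2),(5,2)]
for cs in (cols,[c for c in cols if c!=(0,0)],[c for c in cols if c not in((0,0),(2,0))],[(0,1),(0,2),(1,2),(2,2),(4,0),(5,2)]):
    A=np.vstack([np.array([chain(q)[i].as_matrix()[:,j] for i,j in cs]).T for q,p,w in L]);y=np.concatenate([p for q,p,w in L])
    x,_,rk,sv=np.linalg.lstsq(A,y,rcond=None);print(cs,x.round(4),rk,sv.round(3)[-2:],np.abs(A@x-y).max().round(5))
E
```

```text
[(0, 0), (0, 1), (0, 2), (1, 2), (2, 0), (2, 2), (5, 2)] [-0.      0.0694  0.1368  0.6297  0.0604  0.4211  0.3565] 7 [0.069 0.025] 1e-05
[(0, 1), (0, 2), (1, 2), (2, 0), (2, 2), (5, 2)] [0.0694 0.1368 0.6297 0.0604 0.4211 0.3565] 6 [0.142 0.035] 1e-05
[(0, 1), (0, 2), (1, 2), (2, 2), (5, 2)] [0.0701 0.0547 0.6453 0.4062 0.351 ] 5 [0.301 0.121] 0.00202
[(0, 1), (0, 2), (1, 2), (2, 2), (4, 0), (5, 2)] [0.0696 0.0505 0.6528 0.4097 0.0057 0.3535] 6 [0.299 0.109] 0.0019
```

```bash
cat >> h.py <<'E'
LINK=[np.array([0,.0694,.1368]),np.array([0,0,.6297]),np.array([.0604,0,.4211]),np.zeros(3),np.zeros(3),np.array([0,0,.3565])]
LO=np.array([-2.89,-.75,.22,-1.18,.11,-2.7]);HI=np.array([2.89,2.08,2.7,4.32,2.71,2.7])
def fk(q):
    A=chain(q);return sum(a.apply(l) for a,l in zip(A,LINK)),A[-1]
def ik(p,rot,q0):
    def f(q):
        x,r=fk(q);return np.r_[(x-p)*3,(r.inv()*rot).as_rotvec()]
    s=least_squares(f,np.clip(q0,LO+1e-3,HI-1e-3),bounds=(LO,HI),xtol=1e-12,ftol=1e-12);return s.x,np.linalg.norm(s.fun)
def iks(p,rot,n=30,seed=0):
    g=np.random.default_rng(seed);out=[]
    for _ in range(n):
        q,e=ik(p,rot,g.uniform(LO,HI))
        if e<1e-4 and not any(np.abs(q-o).max()<.01 for o in out): out.append(q)
    return out
MO=np.array([.5345,-.2084,-.6531]);RO=np.array([.5237,.1472,-.3284])
def mould0(s): # frame with x' toward gripped end; s=+1: x'=+x
    return R.from_euler("z",MO[2]+(0 if s>0 else np.pi)),np.array([MO[0],MO[1],0])
RB=R.from_euler("z",RO[2])*R.from_euler("x",B)   # board frame
PB=np.array([RO[0],RO[1],.03])
def mouldF(y=.0705,z=.018,x=0): # mould x'=board y, z=-board z
    M=np.array([[0,1,0],[1,0,0],[0,0,-1]]).T # columns: mould axes in board
    M=np.c_[[0,1,0],[1,0,0],[0,0,-1]]
    return RB*R.from_matrix(M),PB+RB.apply([x,y,z])
def toolin(a,fl,g=.045,zc=.0125):
    d=np.array([-np.sin(a),0,-np.cos(a)]);yy=np.array([0,fl,0]);return R.from_matrix(np.c_[np.cross(yy,d),yy,d]),np.array([g,0,zc])
def comp(A,Bb): return A[0]*Bb[0],A[1]+A[0].apply(Bb[1])
E
python3 - <<'E'
from h import *
for a in (35,45):
  for s in (-1,1):
    for fl in (1,-1):
        t=toolin(np.radians(a),fl)
        r,p=comp(mould0(s),t);rf,pf=comp(mouldF(),t)
        print("a",a,"s",s,"fl",fl,p.round(3),pf.round(3),np.degrees((r.inv()*rf).magnitude()).round())
        print("  G",[q.round(2).tolist() for q in iks(p,r)]);print("  F",[q.round(2).tolist() for q in iks(pf,rf)])
E
```

```text
a 35 s -1 fl 1 [ 0.499 -0.181  0.012] [0.547 0.216 0.12 ] 153.0
  G [[-0.37, 0.39, 2.38, 3.77, 0.28, -1.95]]
  F [[0.61, 1.15, 1.12, -0.94, 2.34, 0.9]]
a 35 s -1 fl -1 [ 0.499 -0.181  0.012] [0.547 0.216 0.12 ] 153.0
  G [[-0.37, 0.39, 2.38, 3.77, 0.28, 1.2]]
  F [[0.61, 1.15, 1.12, -0.94, 2.34, -2.24]]
a 35 s 1 fl 1 [ 0.57  -0.236  0.012] [0.547 0.216 0.12 ] 141.0
  G [[-0.54, 0.84, 1.22, 0.06, 1.69, -1.47]]
  F [[0.61, 1.15, 1.12, -0.94, 2.34, 0.9]]
a 35 s 1 fl -1 [ 0.57  -0.236  0.012] [0.547 0.216 0.12 ] 141.0
  G [[-0.54, 0.84, 1.22, 0.06, 1.69, 1.67]]
  F [[0.61, 1.15, 1.12, -0.94, 2.34, -2.24]]
a 45 s -1 fl 1 [ 0.499 -0.181  0.012] [0.547 0.216 0.12 ] 153.0
  G [[-0.33, 0.5, 2.52, 3.51, 0.67, -1.63]]
  F [[0.62, 1.08, 1.12, -0.85, 2.24, 0.92]]
a 45 s -1 fl -1 [ 0.499 -0.181  0.012] [0.547 0.216 0.12 ] 153.0
  G [[-0.33, 0.5, 2.52, 3.51, 0.67, 1.51]]
  F [[0.62, 1.08, 1.12, -0.85, 2.24, -2.22]]
a 45 s 1 fl 1 [ 0.57  -0.236  0.012] [0.547 0.216 0.12 ] 141.0
  G [[-0.55, 0.94, 1.09, 0.08, 1.89, -1.47]]
  F [[0.62, 1.08, 1.12, -0.85, 2.24, 0.92]]
a 45 s 1 fl -1 [ 0.57  -0.236  0.012] [0.547 0.216 0.12 ] 141.0
  G [[-0.55, 0.94, 1.09, 0.08, 1.89, 1.67]]
  F [[0.62, 1.08, 1.12, -0.85, 2.24, -2.22]]
```

```bash
python3 - <<'E'
from h import *
for a in (45,50):
  for az in (-110,-90,-70):
    for fl in (1,-1):
        t=toolin(np.radians(a),fl)
        M=(R.from_euler("z",np.radians(az)),np.array([MO[0],MO[1],0]))
        r,p=comp(M,t);rf,pf=comp(mouldF(),t)
        print("a",a,"az",az,"fl",fl,"G",[q.round(2).tolist() for q in iks(p,r,15)],"F",[q.round(2).tolist() for q in iks(pf,rf,15)])
# vertical pick
for y in (MO[2]+np.pi/2,MO[2]-np.pi/2):
    r=R.from_matrix(np.c_[np.cross([np.cos(y),np.sin(y),0],[0,0,-1]),[np.cos(y),np.sin(y),0],[0,0,-1]])
    print("pick",[q.round(2).tolist() for q in iks(np.array([MO[0],MO[1],.012]),r,15)])
    s=manip.get_state();cur=quat(s["ee_rot"]);print(np.degrees((cur.inv()*r).as_rotvec()).round(2),(cur.inv().apply(np.array([MO[0],MO[1],.1])-s["position"])*100).round(2))
E
```

```text
a 45 az -110 fl 1 G [[-0.95, 0.71, 1.69, 0.65, 1.32, -0.96]] F [[0.62, 1.08, 1.12, -0.85, 2.24, 0.92]]
a 45 az -110 fl -1 G [[-0.95, 0.71, 1.69, 0.65, 1.32, 2.18]] F [[0.62, 1.08, 1.12, -0.85, 2.24, -2.22]]
a 45 az -90 fl 1 G [[-0.85, 0.79, 1.47, 0.48, 1.53, -1.04]] F [[0.62, 1.08, 1.12, -0.85, 2.24, 0.92]]
a 45 az -90 fl -1 G [[-0.85, 0.79, 1.47, 0.48, 1.53, 2.1]] F [[0.62, 1.08, 1.12, -0.85, 2.24, -2.22]]
a 45 az -70 fl 1 G [[-0.74, 0.86, 1.29, 0.34, 1.71, -1.17]] F [[0.62, 1.08, 1.12, -0.85, 2.24, 0.92]]
a 45 az -70 fl -1 G [[-0.74, 0.86, 1.29, 0.34, 1.71, 1.97]] F [[0.62, 1.08, 1.12, -0.85, 2.24, -2.22]]
a 50 az -110 fl 1 G [[-0.98, 0.75, 1.68, 0.68, 1.38, -1.0]] F [[0.61, 1.04, 1.13, -0.8, 2.2, 0.93]]
a 50 az -110 fl -1 G [[-0.98, 0.75, 1.68, 0.68, 1.38, 2.14]] F [[0.61, 1.04, 1.13, -0.8, 2.2, -2.21]]
a 50 az -90 fl 1 G [[-0.87, 0.83, 1.44, 0.52, 1.6, -1.06]] F [[0.61, 1.04, 1.13, -0.8, 2.2, 0.93]]
a 50 az -90 fl -1 G [[-0.87, 0.83, 1.44, 0.52, 1.6, 2.08]] F [[0.61, 1.04, 1.13, -0.8, 2.2, -2.21]]
a 50 az -70 fl 1 G [[-0.75, 0.91, 1.24, 0.36, 1.79, -1.17]] F [[0.61, 1.04, 1.13, -0.8, 2.2, 0.93]]
a 50 az -70 fl -1 G [[-0.75, 0.91, 1.24, 0.36, 1.79, 1.97]] F [[0.61, 1.04, 1.13, -0.8, 2.2, -2.21]]
pick [[-0.49, 0.49, 1.81, -0.0, 0.84, -1.41]]
[  23.91   -8.73 -141.32] [ -3.28 -13.61  16.85]
pick [[-0.49, 0.49, 1.81, 0.0, 0.84, 1.73]]
[ -6.76 -18.53  36.59] [ -3.28 -13.61  16.85]
```

Call:
servo_tool([
  [-0.66,-2.72,3.2,0,0,0,-1],
  [-0.66,-2.72,3.2,0,0,0,-1],
  [-0.66,-2.72,3.2,0,0,0,-1],
  [-0.65,-2.72,3.2,0,0,0,-1],
  [-0.65,-2.72,3.2,0,0,0,-1],
])

```text
clock: 3.1
position: [0.5381, -0.2136, 0.1083]
ee_rot: [-0.002, 0.985, -0.004, 0.17]
contact_force: [0.5, -0.4, 0.2]
width: 0.0858
gripper_force: 0.0
```

Call:
servo_tool([
  [0,0,0,1.41,-0.51,-8.31,-1],
  [0,0,0,1.41,-0.51,-8.31,-1],
  [0,0,0,1.41,-0.51,-8.31,-1],
  [0,0,0,1.41,-0.51,-8.31,-1],
  [0,0,0,1.41,-0.51,-8.31,-1],
])

```text
clock: 3.6
position: [0.5379, -0.2147, 0.109]
ee_rot: [-0.002, 0.923, 0.359, 0.138]
contact_force: [-0.2, -0.4, -0.2]
width: 0.0853
gripper_force: 0.0
```

Call:
servo_tool([
  [0,0,0,1.41,-0.51,-8.31,-1],
  [0,0,0,1.41,-0.51,-8.31,-1],
  [0,0,0,1.41,-0.51,-8.31,-1],
  [0,0,0,1.41,-0.51,-8.31,-1],
  [0,0,0,1.41,-0.51,-8.31,-1],
])

```text
clock: 4.1
position: [0.5379, -0.2149, 0.109]
ee_rot: [-0.0, 0.737, 0.67, 0.087]
contact_force: [0.1, 0.6, -0.3]
width: 0.0852
gripper_force: 0.0
```

Call:
servo_tool([
  [0,0,0,1.41,-0.51,-8.31,-1],
  [0,0,0,1.41,-0.51,-8.31,-1],
  [0,0,0,1.41,-0.51,-8.31,-1],
  [0,0,0,1.41,-0.51,-8.31,-1],
  [0,0,0,1.41,-0.51,-8.31,-1],
])

```text
clock: 4.6
position: [0.538, -0.2148, 0.109]
ee_rot: [0.001, 0.452, 0.892, 0.025]
contact_force: [0.1, -0.2, 0.0]
width: 0.0852
gripper_force: 0.0
```

Call:
servo_tool([
  [0,0,0,1.41,-0.51,-8.31,-1],
  [0,0,0,1.41,-0.51,-8.31,-1],
  [0,0,0,0,0,0,-1],
  [0,0,0,0,0,0,-1],
  [0,0,0,0,0,0,-1],
])

```text
clock: 5.1
position: [0.537, -0.2139, 0.1087]
ee_rot: [0.002, 0.322, 0.947, -0.0]
contact_force: [0.3, -0.5, -0.6]
width: 0.0853
gripper_force: 0.0
```

```bash
cat >> h.py <<'E'
def delta(r,p):
    s=manip.get_state();c=quat(s["ee_rot"])
    print("t",round(s["clock"],2),"q",s["qpos"].round(2).tolist(),"tool shift cm",(c.inv().apply(p-s["position"])*100).round(2).tolist(),"turn deg",np.degrees((c.inv()*r).as_rotvec()).round(2).tolist())
def down(yaz):
    y=np.array([np.cos(yaz),np.sin(yaz),0]);return R.from_matrix(np.c_[np.cross(y,[0,0,-1]),y,[0,0,-1]])
E
python3 - <<'E'
from h import *
delta(down(MO[2]+np.pi/2),np.array([MO[0],MO[1],.012]))
E
```

```text
t 5.1 q [-0.5, 0.38, 1.7, 0.0, 1.06, -1.41] tool shift cm [0.56, 0.28, 9.67] turn deg [0.04, 0.17, -0.19]
```

Call:
servo_tool([
  [0.3,0.15,2.5,0,0,0,-1],
  [0.26,0.13,2.5,0,0,0,-1],
  [0,0,2.5,0,0,0,-1],
  [0,0,2.1,0,0,0,-1],
  [0,0,0,0,0,0,-1],
])

```text
clock: 5.6
position: [0.532, -0.2072, 0.0101]
ee_rot: [-0.001, 0.322, 0.947, 0.0]
contact_force: [-0.7, 0.1, -0.3]
width: 0.0854
gripper_force: 0.0
```

Call:
servo_tool([
  [0,0,0,0,0,0,1],
  [0,0,0,0,0,0,1],
  [0,0,0,0,0,0,1],
  [0,0,0,0,0,0,1],
  [0,0,0,0,0,0,1],
], squeeze=30)

```text
clock: 6.1
position: [0.5352, -0.2085, 0.0142]
ee_rot: [0.003, 0.321, 0.947, -0.001]
contact_force: [0.2, -0.8, 6.5]
width: 0.0589
gripper_force: 33.5
```

Call:
servo_tool([
  [0,0,-1.5,0,0,0,1],
  [0,0,-1.5,0,0,0,1],
  [0,0,0,0,0,7.1,1],
  [0,0,0,0,0,7.1,1],
  [0,0,0,0,0,7.1,1],
])

```text
clock: 6.6
position: [0.5338, -0.2075, 0.0428]
ee_rot: [0.002, 0.493, 0.87, 0.0]
contact_force: [0.3, 0.9, -1.8]
width: 0.0592
gripper_force: 32.9
```

Call:
servo_tool([
  [0,0,0,0,0,7.1,1],
  [0,0,0,0,0,7.1,1],
  [0,0,0,0,0,7.1,1],
  [0,0,1.5,0,0,0,1],
  [0,0,0.6,0,0,0,1],
])

```text
clock: 7.1
position: [0.5333, -0.2072, 0.0208]
ee_rot: [0.001, 0.643, 0.766, 0.0]
contact_force: [-0.7, -0.8, -1.2]
width: 0.0591
gripper_force: 32.9
```

Call:
servo_tool([
  [0,0,0.3,0,0,0,1],
  [0,0,0.2,0,0,0,1],
  [0,0,0.2,0,0,0,1],
  [0,0,0,0,0,0,1],
  [0,0,0,0,0,0,1],
])

```text
clock: 7.6
position: [0.5344, -0.2079, 0.0149]
ee_rot: [0.002, 0.643, 0.766, 0.0]
contact_force: [0.7, -0.3, -0.6]
width: 0.059
gripper_force: 32.9
```

Call:
servo_tool([
  [0,0,0,0,0,0,-1],
  [0,0,0,0,0,0,-1],
  [0,0,0,0,0,0,-1],
  [0,0,0,0,0,0,-1],
  [0,0,-2,0,0,0,-1],
])

```text
clock: 8.1
position: [0.5322, -0.2068, 0.0328]
ee_rot: [-0.001, 0.643, 0.766, -0.0]
contact_force: [0.6, -0.1, -0.4]
width: 0.0856
gripper_force: 0.0
```

Call:
servo_tool([
  [0,0,-2.5,0,0,0,-1],
  [0,0,-2.5,0,0,0,-1],
  [0,0,-2.5,0,0,0,-1],
  [0,0,-2.5,0,0,0,-1],
  [0,0,0,0,0,0,-1],
])

```text
clock: 8.6
position: [0.5361, -0.2088, 0.1384]
ee_rot: [0.006, 0.643, 0.766, 0.001]
contact_force: [0.4, -0.9, 0.5]
width: 0.0854
gripper_force: 0.0
```

```bash
python3 - <<'E'
from h import *
M=(R.from_euler("z",np.radians(-80)),np.array([.5338,-.2078,0]))
t=toolin(np.radians(45),1,zc=.0145)
r,p=comp(M,t);d=r.apply([0,0,1]);delta(r,p-.09*d);print(p,d)
E
```

```text
t 8.6 q [-0.49, 0.34, 1.67, 0.0, 1.12, -0.67] tool shift cm [-10.68, -0.25, 6.09] turn deg [0.52, 45.39, 0.13]
[ 0.54161417 -0.25211635  0.0145    ] [-0.1227878   0.69636424 -0.70710678]
```

Call:
servo_tool([
  [-4,-0.1,0.5,0,7.5,0,-1],
  [-4,-0.1,1.5,0,7.5,0,-1],
  [-3,0,2,0,7.5,0,-1],
  [0,0,0,0,7.5,0,-1],
  [0,0,0,0,7.5,0,-1],
])

```text
clock: 9.1
position: [0.5489, -0.3092, 0.0807]
ee_rot: [-0.247, 0.609, 0.724, 0.209]
contact_force: [1.2, -0.1, -0.0]
width: 0.0854
gripper_force: 0.0
```

Call:
servo_tool([
  [0,0,0,0,7.5,0,-1],
  [0,0,0,0,0,0,-1],
  [0,0,0,0,0,0,-1],
  [0,0,0,0,0,0,-1],
  [0,0,0,0,0,0,-1],
])

```text
clock: 9.6
position: [0.5499, -0.307, 0.0846]
ee_rot: [-0.29, 0.594, 0.709, 0.246]
contact_force: [-0.8, -0.3, 0.0]
width: 0.0853
gripper_force: 0.0
```

```bash
python3 - <<'E'
from h import *
import cv2
M=(R.from_euler("z",np.radians(-80)),np.array([.5338,-.2078,0]))
t=toolin(np.radians(45),1,zc=.0145)
r,p=comp(M,t);d=r.apply([0,0,1]);delta(r,p-.09*d);delta(r,p)
ims=[]
for c in("top","scene"):
    im=optics.get_image(c)[:,:,::-1].copy()
    u=proj(c,[.5338,-.22,.018])[0].astype(int);o=u-[50,50];print(c,o)
    ims.append(cv2.resize(im[o[1]:o[1]+100,o[0]:o[0]+100],(400,400),interpolation=cv2.INTER_CUBIC))
    print(c,[(round(x["p"],2),np.round(x["box"]).tolist()) for x in finder.silhouettes("mould",c)])
    k=np.array([[.07,.03,.018],[.07,-.03,.018],[-.07,-.03,.018],[-.07,.03,.018]])
    print(((proj(c,M[0].apply(k)+M[1])-o+.5)*4-.5).round().tolist())
cv2.imwrite("pics/m1.png",np.hstack(ims))
E
```

```text
t 9.6 q [-0.84, 0.8, 1.21, 0.4, 1.81, -1.06] tool shift cm [-1.04, 0.13, -0.12] turn deg [0.17, 0.29, 0.18]
t 9.6 q [-0.84, 0.8, 1.21, 0.4, 1.81, -1.06] tool shift cm [-0.99, 0.11, 8.88] turn deg [0.17, 0.29, 0.18]
top [363 193]
top [(0.85, [408.0, 244.0, 63.0, 35.0]), (0.57, [400.0, 169.0, 55.0, 55.0]), (0.52, [432.0, 330.0, 26.0, 79.0])]
[[285.0, 136.0], [305.0, 231.0], [82.0, 273.0], [63.0, 177.0]]
scene [195 187]
scene [(0.87, [244.0, 171.0, 49.0, 68.0]), (0.7, [250.0, 240.0, 60.0, 30.0]), (0.69, [246.0, 316.0, 51.0, 60.0])]
[[104.0, 256.0], [105.0, 170.0], [338.0, 155.0], [341.0, 240.0]]
```

View pics/m1.png

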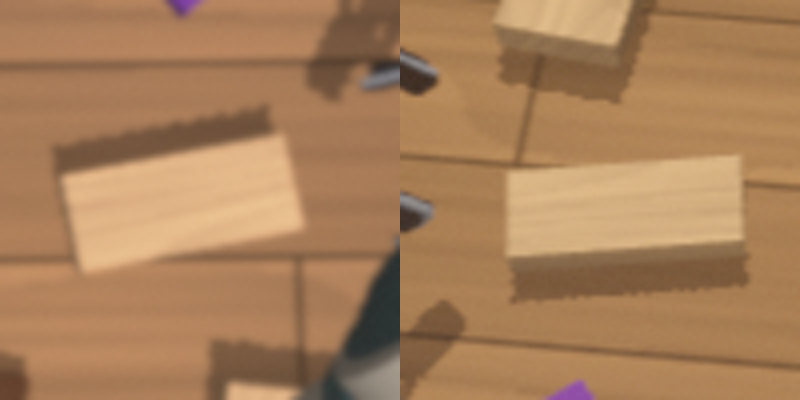

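The corners in the crop (top 287,135 / 303,230 / 82,272) match the predicted pose within about 0.5 px, so the mould lies as planned at x' azimuth −80°. Next is the tilted grasp at its end.

Call:
servo_tool([
  [-1,0.12,0,0,0,0,-1],
  [0,0,3,0,0,0,-1],
  [0,0,3,0,0,0,-1],
  [0,0,1.5,0,0,0,-1],
  [0,0,1,0,0,0,-1],
])

```text
clock: 10.3
position: [0.5413, -0.2548, 0.0141]
ee_rot: [-0.292, 0.594, 0.708, 0.246]
contact_force: [-0.1, -0.1, 0.8]
width: 0.0852
gripper_force: 0.0
```

```bash
python3 - <<'E'
from h import *
M=(R.from_euler("z",np.radians(-80)),np.array([.5338,-.2078,0]))
r,p=comp(M,toolin(np.radians(45),1,zc=.0165));delta(r,p)
E
```

```text
t 10.3 q [-0.8, 0.83, 1.37, 0.41, 1.63, -1.1] tool shift cm [0.35, 0.08, 0.01] turn deg [0.1, 0.04, 0.03]
```

Call:
servo_tool([
  [0.25,0,0,0,0,0,-1],
  [0,0,0,0,0,0,1],
  [0,0,0,0,0,0,1],
  [0,0,0,0,0,0,1],
  [0,0,0,0,0,0,1],
], squeeze=50)

```text
clock: 10.8
position: [0.5422, -0.2553, 0.0181]
ee_rot: [-0.29, 0.594, 0.708, 0.247]
contact_force: [0.8, -3.9, 4.8]
width: 0.0583
gripper_force: 53.8
```

Call:
servo_tool([
  [0,0,0,0,0,0,1],
  [0,0,0,0,0,0,1],
  [0,0,0,0,0,0,1],
  [0,0,0,0,0,0,1],
  [0,0,0,0,0,0,1],
])

```text
clock: 11.3
position: [0.5422, -0.2552, 0.0182]
ee_rot: [-0.29, 0.594, 0.708, 0.247]
contact_force: [0.6, -4.3, 5.4]
width: 0.058
gripper_force: 53.9
```

```bash
python3 - <<'E'
from h import *
P=[];W=[]
for _ in range(1):
    s=manip.get_state();P.append(s["position"]);W.append(s["ee_rot"])
pf,rf=fk(s["qpos"]);print(s["position"],pf)
M=(R.from_euler("z",np.radians(-80)),np.array([.5338,-.2078,0]))
c=(rf,pf); t=(M[0].inv()*c[0],M[0].inv().apply(c[1]-M[1]))   # tool in mould
print("tool in mould",t[1].round(4),np.degrees((t[0].inv()*toolin(np.radians(45),1)[0]).as_rotvec()).round(2))
pickle.dump((t[0].as_matrix(),t[1]),open("grasp.p","wb"))
E
```

```text
[ 0.5421757  -0.25523638  0.01816537] [ 0.5421757  -0.25523638  0.01816537]
tool in mould [0.0482 0.     0.0182] [0.28 0.25 0.1 ]
```

```bash
cat >> h.py <<'E'
def grasp():
    m,p=pickle.load(open("grasp.p","rb"));return R.from_matrix(m),p
E
cat > plan.py <<'E'
from h import *
def rows(P):
    out=[]
    for (r0,p0),(r1,p1) in zip(P[:-1],P[1:]):
        out.append(np.r_[r0.inv().apply(p1-p0)*100,np.degrees((r0.inv()*r1).as_rotvec())].round(2))
    return out
E
python3 - <<'E'
from plan import *
s=manip.get_state();t=grasp();q0=s["qpos"];p0,r0=fk(q0)
# lift 100mm
qa,e=ik(p0+[0,0,.10],r0,q0)
rp,pp=comp(mouldF(y=.0705+.025,z=.018+.06),t);qp,e2=ik(pp,rp,[.6,1,1.1,-.8,2.2,.9])
rf,pf=comp(mouldF(),t);qf,e3=ik(pf,rf,qp);print(e,e2,e3,qa.round(2),qp.round(2),qf.round(2))
# via: raise mid
k=np.array([[a,b,c] for a in(.07,-.07) for b in(.03,-.03) for c in(0,.018)])
ti=(t[0].inv(),-t[0].inv().apply(t[1]))
N=24;P=[]
bump=np.array([0,-.12,-.12,0,0,0])
for i in range(N+1):
    u=i/N;q=qa+(qp-qa)*u+bump*np.sin(np.pi*u);p,r=fk(q);P.append((r,p))
    if i%3==0:
        m=comp((r,p),ti);c=m[0].apply(k)+m[1];w=p-.3565*r.apply([0,0,1]);bd=p-.065*r.apply([0,0,1])
        print(i,"tcp",p.round(2),"wr",w.round(2),"d",r.apply([0,0,1]).round(2),"mould min/max",c.min(0).round(2),c.max(0).round(2))
pickle.dump([(r.as_matrix(),p) for r,p in P],open("path.p","wb"))
R_=rows(P)
for x in R_:print(x.tolist())
E
```

```text
3.316080632390343e-11 3.956029237263294e-11 3.2833833486778435e-12 [-0.8   0.72  1.3   0.42  1.78 -1.03] [ 0.6   0.99  1.18 -0.89  2.26  0.87] [ 0.62  1.09  1.1  -0.85  2.25  0.91]
0 tcp [ 0.54 -0.26  0.12] wr [ 0.58 -0.5   0.37] d [-0.12  0.69 -0.71] mould min/max [ 0.49 -0.28  0.1 ] [ 0.58 -0.13  0.12]
3 tcp [ 0.55 -0.2   0.13] wr [ 0.67 -0.4   0.4 ] d [-0.34  0.55 -0.77] mould min/max [ 0.49 -0.24  0.09] [ 0.59 -0.08  0.14]
6 tcp [ 0.56 -0.16  0.14] wr [ 0.74 -0.28  0.43] d [-0.51  0.34 -0.79] mould min/max [ 0.49 -0.19  0.08] [ 0.59 -0.05  0.16]
9 tcp [ 0.57 -0.11  0.16] wr [ 0.79 -0.15  0.44] d [-0.62  0.11 -0.78] mould min/max [ 0.48 -0.14  0.08] [ 0.6  -0.02  0.19]
12 tcp [ 0.57 -0.06  0.17] wr [ 0.81 -0.01  0.43] d [-0.68 -0.14 -0.72] mould min/max [ 0.48 -0.09  0.07] [0.6  0.01 0.2 ]
15 tcp [ 0.57 -0.01  0.18] wr [0.82 0.13 0.39] d [-0.69 -0.39 -0.61] mould min/max [ 0.48 -0.04  0.07] [0.6  0.04 0.21]
18 tcp [0.57 0.05 0.18] wr [0.79 0.27 0.34] d [-0.63 -0.63 -0.46] mould min/max [0.47 0.02 0.06] [0.6  0.07 0.22]
21 tcp [0.56 0.12 0.18] wr [0.74 0.41 0.27] d [-0.51 -0.82 -0.
[... 405 characters left out ...]
01, 2.89, -4.1, 2.87]
[1.64, 0.19, -0.1, 2.56, -4.3, 2.98]
[1.65, 0.09, -0.18, 2.24, -4.47, 3.09]
[1.66, -0.01, -0.25, 1.92, -4.63, 3.19]
[1.67, -0.11, -0.31, 1.6, -4.77, 3.28]
[1.67, -0.21, -0.38, 1.28, -4.92, 3.37]
[1.68, -0.32, -0.45, 0.94, -5.05, 3.45]
[1.68, -0.43, -0.53, 0.59, -5.18, 3.54]
[1.66, -0.55, -0.63, 0.21, -5.29, 3.62]
[1.64, -0.67, -0.74, -0.21, -5.39, 3.71]
[1.6, -0.8, -0.87, -0.65, -5.46, 3.8]
[1.54, -0.94, -1.02, -1.13, -5.48, 3.91]
[1.44, -1.08, -1.19, -1.63, -5.46, 4.03]
[1.32, -1.21, -1.37, -2.15, -5.38, 4.16]
[1.16, -1.34, -1.57, -2.68, -5.24, 4.32]
[0.96, -1.44, -1.78, -3.21, -5.01, 4.5]
[0.72, -1.53, -2.0, -3.72, -4.72, 4.71]
[0.45, -1.58, -2.21, -4.19, -4.35, 4.94]
```

Call:
servo_tool([
  [0.77,0,-0.77,0,0,0,1],
  [1.77,0,-1.77,0,0,0,1],
  [1.77,0,-1.77,0,0,0,1],
  [1.77,0,-1.77,0,0,0,1],
  [1,0,-1,0,0,0,1],
])

```text
clock: 11.8
position: [0.5414, -0.254, 0.1192]
ee_rot: [-0.291, 0.594, 0.708, 0.246]
contact_force: [-0.0, -0.3, -1.9]
width: 0.0576
gripper_force: 53.6
```

Call:
servo_tool([
  [1.42,0.6,0.97,4.85,-2.05,2.27,1],
  [1.46,0.59,0.75,4.56,-2.52,2.35,1],
  [1.5,0.56,0.56,4.25,-2.93,2.44,1],
  [1.54,0.51,0.38,3.91,-3.3,2.54,1],
  [1.57,0.44,0.23,3.57,-3.61,2.65,1],
])

```text
clock: 12.3
position: [0.5558, -0.1717, 0.1387]
ee_rot: [-0.327, 0.626, 0.708, 0.002]
contact_force: [0.1, -0.1, -0.9]
width: 0.0582
gripper_force: 53.5
```

Call:
servo_tool([
  [1.6,0.36,0.1,3.23,-3.87,2.76,1],
  [1.62,0.28,0,2.89,-4.1,2.87,1],
  [1.64,0.19,-0.1,2.56,-4.3,2.98,1],
  [1.65,0.09,-0.18,2.24,-4.47,3.09,1],
  [1.66,0,-0.25,1.92,-4.63,3.19,1],
])

```text
clock: 12.8
position: [0.5671, -0.0931, 0.1629]
ee_rot: [-0.254, 0.66, 0.668, -0.234]
contact_force: [0.7, 0.2, -2.4]
width: 0.0582
gripper_force: 53.5
```

```bash
python3 - <<'E'
from plan import *
P=[(R.from_matrix(m),p) for m,p in pickle.load(open("path.p","rb"))]
delta(*P[10]);s=manip.get_state();print(s["position"],s["width"],s["gripper_force"])
E
```

```text
t 12.8 q [-0.21, 0.72, 1.14, -0.12, 1.98, -0.23] tool shift cm [-0.21, 0.02, -0.12] turn deg [-0.19, 0.13, -0.04]
[ 0.56712671 -0.09306646  0.16289349] 0.05820875298470786 53.509835600852966
```

Tracking is good, so I'll continue to the pre-placing pose.

Call:
servo_tool([
  [1.67,-0.11,-0.31,1.6,-4.77,3.28,1],
  [1.67,-0.21,-0.38,1.28,-4.92,3.37,1],
  [1.68,-0.32,-0.45,0.94,-5.05,3.45,1],
  [1.68,-0.43,-0.53,0.59,-5.18,3.54,1],
  [1.66,-0.55,-0.63,0.21,-5.29,3.62,1],
])

```text
clock: 13.3
position: [0.5685, -0.0053, 0.1756]
ee_rot: [-0.09, 0.672, 0.594, -0.433]
contact_force: [0.5, -1.2, -0.5]
width: 0.0579
gripper_force: 53.5
```

Call:
servo_tool([
  [1.64,-0.67,-0.74,-0.21,-5.39,3.71,1],
  [1.6,-0.8,-0.87,-0.65,-5.46,3.8,1],
  [1.54,-0.94,-1.02,-1.13,-5.48,3.91,1],
  [1.44,-1.08,-1.19,-1.63,-5.46,4.03,1],
  [1.32,-1.21,-1.37,-2.15,-5.38,4.16,1],
])

```text
clock: 13.8
position: [0.5583, 0.0982, 0.1773]
ee_rot: [0.16, 0.643, 0.501, -0.557]
contact_force: [-0.7, -0.1, -1.7]
width: 0.058
gripper_force: 53.5
```

Call:
servo_tool([
  [1.16,-1.34,-1.57,-2.68,-5.24,4.32,1],
  [0.96,-1.44,-1.78,-3.21,-5.01,4.5,1],
  [0.72,-1.53,-2,-3.72,-4.72,4.71,1],
  [0.45,-1.58,-2.21,-4.19,-4.35,4.94,1],
  [0,0,0,0,0,0,1],
])

```text
clock: 14.3
position: [0.5362, 0.2018, 0.1739]
ee_rot: [0.403, 0.583, 0.427, -0.562]
contact_force: [-0.1, 0.0, -1.9]
width: 0.0581
gripper_force: 53.6
```

Call:
servo_tool([
  [0,0,0,0,0,0,1],
  [0,0,0,0,0,0,1],
  [0,0,0,0,0,0,1],
  [0,0,0,0,0,0,1],
  [0,0,0,0,0,0,1],
])

```text
clock: 14.8
position: [0.5395, 0.1964, 0.1774]
ee_rot: [0.401, 0.588, 0.424, -0.561]
contact_force: [0.0, 1.0, -1.5]
width: 0.058
gripper_force: 53.6
```

```bash
python3 - <<'E'
from plan import *
import cv2
P=[(R.from_matrix(m),p) for m,p in pickle.load(open("path.p","rb"))]
delta(*P[24]);s=manip.get_state();t=grasp();p,r=fk(s["qpos"]);m=comp((r,p),(t[0].inv(),-t[0].inv().apply(t[1])))
ims=[]
for c in("top","scene"):
    im=optics.get_image(c)[:,:,::-1].copy()
    o=proj(c,[.55,.17,.1])[0].astype(int)-[40,40]
    f=cv2.resize(im[o[1]:o[1]+80,o[0]:o[0]+80],(400,400),interpolation=cv2.INTER_CUBIC)
    def ln(X,col):
        q=np.round((proj(c,X)-o+.5)*5-.5).astype(np.int32);cv2.polylines(f,[q],True,col,1)
    k=np.array([[.07,.03],[.07,-.03],[-.07,-.03],[-.07,.03]])
    ln(m[0].apply(np.c_[k,np.zeros(4)])+m[1],(255,0,0));ln(m[0].apply(np.c_[k,np.full(4,.018)])+m[1],(255,255,0))
    rb=lambda L:RB.apply(np.array(L)/1000)+PB
    ln(rb([(22,95,0),(-22,95,0),(-22,0,0),(22,0,0)]),(0,255,0));ln(rb([(35,-12,22),(-35,-12,22),(-35,0,22),(35,0,22)]),(0,0,255))
    ln(R.from_euler("z",RO[2]).apply(np.array([(55,-35,12),(-55,-35,12),(-55,115,12),(55,115,12)])/1000)+[RO[0],RO[1],0],(255,0,255))
    ims.append(f)
cv2.imwrite("pics/pre.png",np.hstack(ims))
E
```

```text
t 14.8 q [0.6, 0.99, 1.18, -0.88, 2.26, 0.87] tool shift cm [0.06, 0.1, 0.01] turn deg [-0.09, -0.11, 0.13]
```

View pics/pre.png

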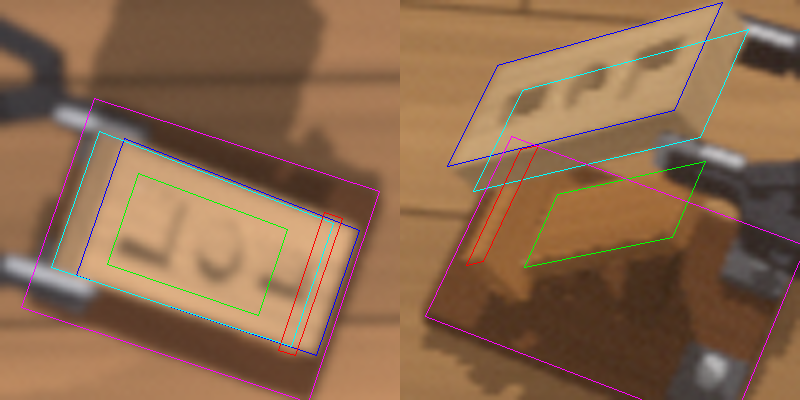

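```bash
python3 - <<'E'
from plan import *
t=grasp()
for y,z in((.0955,.078),(.0955,.022),(.0955,.018),(.0705,.019)):
    r,p=comp(mouldF(y=y,z=z),t);print(y,z);delta(r,p)
r,p=comp(mouldF(),t);print("n in tool",r.inv().apply(RB.apply([0,0,1])).round(3),"u in tool",r.inv().apply(RB.apply([0,1,0])).round(3),"n",RB.apply([0,0,1]).round(3))
E
```

```text
0.0955 0.078
t 14.9 q [0.6, 0.99, 1.18, -0.88, 2.26, 0.87] tool shift cm [0.04, 0.13, 0.04] turn deg [-0.05, -0.09, 0.14]
0.0955 0.022
t 14.9 q [0.6, 0.99, 1.18, -0.88, 2.26, 0.87] tool shift cm [3.99, 0.16, -3.93] turn deg [-0.05, -0.09, 0.14]
0.0955 0.018
t 14.9 q [0.6, 0.99, 1.18, -0.88, 2.26, 0.87] tool shift cm [4.27, 0.16, -4.22] turn deg [-0.05, -0.09, 0.14]
0.0705 0.019
t 14.9 q [0.6, 0.99, 1.18, -0.88, 2.26, 0.87] tool shift cm [5.97, 0.16, -2.38] turn deg [-0.05, -0.09, 0.14]
n in tool [-0.704 -0.005  0.71 ] u in tool [-0.71   0.002 -0.704] n [-0.24  -0.703  0.669]
```

Call:
servo_tool([
  [1,0.13,-1,0,0,0,1],
  [1,0,-1,0,0,0,1],
  [1,0,-1,0,0,0,1],
  [0.8,0,-0.75,0,0,0,1],
  [0,0,0,0,0,0,1],
])

```text
clock: 15.4
position: [0.5526, 0.2355, 0.1385]
ee_rot: [0.402, 0.586, 0.425, -0.561]
contact_force: [-0.1, -0.4, -1.3]
width: 0.0582
gripper_force: 53.5
```

Call:
servo_tool([
  [0.5,0,0.5,0,0,0,1],
  [0.5,0,0.5,0,0,0,1],
  [0.4,0,0.4,0,0,0,1],
  [0,0,0,0,0,0,1],
  [0,0,0,0,0,0,1],
])

```text
clock: 15.9
position: [0.5483, 0.2214, 0.1265]
ee_rot: [0.401, 0.587, 0.424, -0.561]
contact_force: [-0.1, -0.4, -1.6]
width: 0.0581
gripper_force: 53.6
```

```bash
cat >> h.py <<'E'
def where():
    s=manip.get_state();t=grasp();p,r=fk(s["qpos"]);m=comp((r,p),(t[0].inv(),-t[0].inv().apply(t[1])))
    print("t",round(s["clock"],2),"hollow face in board mm",(RB.inv().apply(m[1]-PB)*1000).round(1),"F in board",RB.inv().apply(s["contact_force"]).round(1),"turn err",np.degrees((m[0].inv()*mouldF()[0]).as_rotvec()).round(1),s["width"].round(4))
E
python3 -c "
from h import *
where()"
```

```text
Traceback (most recent call last):
  File "h.py", line 61, in where
    print("t",round(s["clock"],2),"hollow face in board mm",(RB.inv().apply(m[1]-PB)*1000).round(1),"F in board",RB.inv().apply(s["contact_force"]).round(1),"turn err",np.degrees((m[0].inv()*mouldF()[0]).as_rotvec()).round(1),s["width"].round(4))
                                                                                                                                                                                                                                  ^^^^^^^^^^^^^^^^
AttributeError: 'float' object has no attribute 'round'
```

```bash
sed -i 's/,s\["width"\].round(4))/,round(s["width"],4))/' h.py; python3 -c "
from h import *
where()"
```

```text
t 15.9 hollow face in board mm [-0.7 75.8 24.6] F in board [ 0.1 -1.4 -0.8] turn err [-0.1 -0.  -0.1] 0.0581
```

Call:
servo_tool([
  [0.14,0,-0.14,0,0,0,1],
  [0.1,0,-0.1,0,0,0,1],
  [0.1,0,-0.1,0,0,0,1],
  [0,0,0,0,0,0,1],
  [0,0,0,0,0,0,1],
])

```text
clock: 16.4
position: [0.5495, 0.2251, 0.1234]
ee_rot: [0.402, 0.587, 0.424, -0.561]
contact_force: [0.3, -1.5, 1.1]
width: 0.0579
gripper_force: 53.6
```

```bash
python3 -c "
from h import *
where()"
```

```text
t 16.4 hollow face in board mm [-0.8 76.1 19.7] F in board [ 0.7 -0.1  1.8] turn err [-0.1 -0.  -0.1] 0.0579
```

Call:
servo_tool([
  [0.1,0,0.1,0,0,0,1],
  [0.1,0,0.1,0,0,0,1],
  [0.07,0,0.07,0,0,0,1],
  [0,0,0,0,0,0,1],
  [0,0,0,0,0,0,1],
])

```text
clock: 16.9
position: [0.5485, 0.2226, 0.1202]
ee_rot: [0.401, 0.587, 0.424, -0.561]
contact_force: [-0.6, -2.3, 2.0]
width: 0.0581
gripper_force: 53.6
```

```bash
python3 -c "
from h import *
where()"
```

```text
t 16.9 hollow face in board mm [-0.9 72.  19.5] F in board [ 0.2 -0.1  3.1] turn err [-0.1 -0.  -0.1] 0.0581
```

Call:
servo_tool([
  [0.07,0,0.07,0,0,0,1],
  [0.07,0,0.07,0,0,0,1],
  [0,0,0,0,0,0,1],
  [0,0,0,0,0,0,1],
  [0,0,0,0,0,0,1],
])

```text
clock: 17.4
position: [0.5482, 0.2214, 0.1187]
ee_rot: [0.402, 0.587, 0.424, -0.561]
contact_force: [-0.7, -1.5, 3.0]
width: 0.0581
gripper_force: 53.6
```

```bash
python3 -c "
from h import *
where()"
```

```text
t 17.4 hollow face in board mm [-0.8 70.  19.4] F in board [-0.2  1.1  3.2] turn err [-0.1 -0.  -0.1] 0.0581
```

Call:
servo_tool([
  [0.07,0,0.07,0,0,0,1],
  [0.07,0,0.07,0,0,0,1],
  [0,0,0,0,0,0,1],
  [0,0,0,0,0,0,1],
  [0,0,0,0,0,0,1],
])

```text
clock: 17.9
position: [0.548, 0.2208, 0.1182]
ee_rot: [0.402, 0.587, 0.424, -0.56]
contact_force: [1.9, 3.3, 6.1]
width: 0.0578
gripper_force: 54.1
```

```bash
python3 -c "
from h import *
where()"
```

```text
t 17.9 hollow face in board mm [-0.7 69.2 19.5] F in board [0.7 7.1 1.3] turn err [-0.1 -0.  -0. ] 0.0578
```

Call:
servo_tool([
  [-0.04,0,-0.04,0,0,0,1],
  [0,0,0,0,0,0,1],
  [0,0,0,0,0,0,1],
  [0,0,0,0,0,0,1],
  [0,0,0,0,0,0,-0.3],
], squeeze=20)

```text
clock: 18.4
position: [0.548, 0.2209, 0.1182]
ee_rot: [0.402, 0.587, 0.424, -0.56]
contact_force: [2.1, 2.2, 4.6]
width: 0.0583
gripper_force: 54.0
```

Call:
servo_tool([
  [0,0,0,0,0,0,-0.4],
  [0,0,0,0,0,0,-0.6],
  [0,0,0,0,0,0,-0.8],
  [0,0,0,0,0,0,-1],
  [0,0,0,0,0,0,-1],
])

```text
clock: 18.9
position: [0.5479, 0.2205, 0.117]
ee_rot: [0.401, 0.587, 0.425, -0.561]
contact_force: [0.1, 0.2, 0.1]
width: 0.0854
gripper_force: 0.0
```

```bash
python3 - <<'E'
from h import *
import cv2
where()
m=mouldF(y=.070);ims=[]
for c in("top","scene"):
    im=optics.get_image(c)[:,:,::-1].copy()
    o=proj(c,[.55,.17,.1])[0].astype(int)-[40,40]
    f=cv2.resize(im[o[1]:o[1]+80,o[0]:o[0]+80],(400,400),interpolation=cv2.INTER_CUBIC)
    k=np.array([[.07,.03],[.07,-.03],[-.07,-.03],[-.07,.03]])
    cv2.polylines(f,[np.round((proj(c,m[0].apply(np.c_[k,np.zeros(4)])+m[1])-o+.5)*5-.5).astype(np.int32)],True,(255,0,0),1)
    ims.append(f)
cv2.imwrite("pics/rel.png",np.hstack(ims))
E
```

```text
t 18.9 hollow face in board mm [-0.8 68.1 18.9] F in board [ 0.   0.2 -0.2] turn err [-0.2 -0.1 -0.1] 0.0854
```

View pics/rel.png

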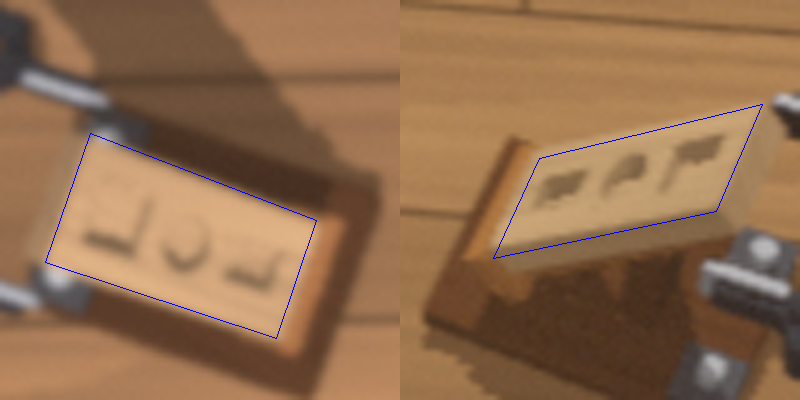

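The mould sits on the ledge, matching the predicted outline in both views, with hollows outward. Now back straight out.

Call:
servo_tool([
  [0,0,-1,0,0,0,-1],
  [0,0,-1.5,0,0,0,-1],
  [0,0,-2,0,0,0,-1],
  [0,0,-2,0,0,0,-1],
  [0,0,-2,0,0,0,-1],
])

```text
clock: 19.5
position: [0.5751, 0.3023, 0.1219]
ee_rot: [0.401, 0.587, 0.424, -0.56]
contact_force: [0.4, 0.8, -0.5]
width: 0.0856
gripper_force: 0.0
```

Call:
servo_tool([
  [0,0,-1,0,0,0,-1],
  [0,0,0,0,0,0,-1],
  [0,0,0,0,0,0,-1],
  [0,0,0,0,0,0,-1],
  [0,0,0,0,0,0,-1],
])

```text
clock: 20.0
position: [0.578, 0.31, 0.1225]
ee_rot: [0.401, 0.587, 0.424, -0.561]
contact_force: [0.1, 0.2, -0.4]
width: 0.0852
gripper_force: 0.0
```

```bash
python3 - <<'E'
from h import *
import cv2
m=mouldF(y=.070);ims=[]
for c in("top","scene"):
    im=optics.get_image(c)[:,:,::-1].copy()
    o=proj(c,[.56,.2,.1])[0].astype(int)-[50,50]
    f=cv2.resize(im[o[1]:o[1]+100,o[0]:o[0]+100],(400,400),interpolation=cv2.INTER_CUBIC)
    k=np.array([[.07,.03],[.07,-.03],[-.07,-.03],[-.07,.03]])
    cv2.polylines(f,[np.round((proj(c,m[0].apply(np.c_[k,np.zeros(4)])+m[1])-o+.5)*4-.5).astype(np.int32)],True,(255,0,0),1)
    ims.append(f)
    for l in("can","bottle","stone"):print(c,l,[np.round(d["box"]).tolist() for d in finder.silhouettes(l,c)][:1])
cv2.imwrite("pics/end.png",np.hstack(ims))
E
```

```text
top can [[194.0, 178.0, 42.0, 33.0]]
top bottle [[463.0, 171.0, 44.0, 38.0]]
top stone [[311.0, 167.0, 50.0, 23.0]]
scene can [[476.0, 313.0, 47.0, 45.0]]
scene bottle [[180.0, 288.0, 43.0, 57.0]]
scene stone [[344.0, 325.0, 52.0, 29.0]]
```

View pics/end.png

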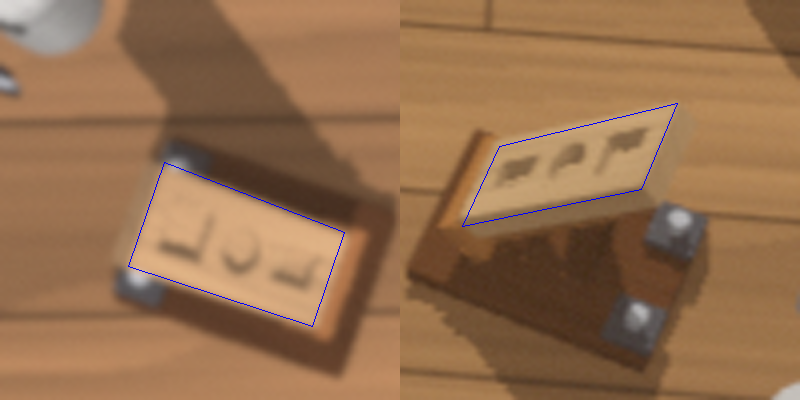

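The mould is at rest on the ledge with the hollows out. Its outline still matches the prediction (top view corners 165,163 / 345,232 / 313,326), the gripper is clear, and the bystanders haven't moved.

```bash
python3 -c "
from rig import manip
print(manip.sign_off())"
```

```text
the job is handed in; nothing more can be done
None
```

The mould stands released on the left-hand carving rest, lower end on the ledge, plain back against the board and hollows facing out; the can, bottle and stone were not moved, and the job was handed in at about 20 s (no verdict was returned).

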